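# Latch the ion-source housing shut

### The arm

A 7-joint arm with a two-finger parallel gripper is mounted at the origin on the work surface. World frame = base frame: x ahead of the robot, y to its left, z up, the work surface at z = 0. Lengths are in m, angles in rad, forces in N, time in s.
With the tool pointing down it reaches from about 0.4 to 0.75 m from the base axis. Payload 19.5 kg.
Tool frame: the origin (TCP) lies at the very end of the fingers, on their centre line; the grasp point (between the pads) lies 19 mm behind it; z points along the fingers, y is the line along which they close (so a half turn about z gives the same grasp; the last joint's range is limited). The gripper opens to 85 mm and grips with 20 to 120 N. Pads are 22 mm wide; open, the fingers measure 114 mm over their backs; the gripper's body (76 mm by 85 mm) begins 54 mm behind the grasp point. The pads swing forward as they close: fully open they stand 13 mm farther back than shut.
Start: joints at [1.096, 0.707, -0.028, 1.485, 0.022, 0.951, -0.075], TCP at [0.241, -0.522, 0.231] pointing down, gripper open.
Joint ranges: [-2.71, 2.71], [-0.32, 2.16], [-1.57, 1.52], [0, 2.45], [-1.46, 4.6], [0, 2.02], [-2.83, 2.83]. Speed limits (rad/s): [1.89, 1.89, 2.57, 2.57, 3.01, 3.01, 3.01].

### API

Orientations are given as a rotation vector (axis times angle).
In Python, from cell import env gives the robot as it stands.
- The arm moves only by the tool apply_moves, never from a script. Its argument "motion" is a list of rows, each an object of numbers: "x", "y", "z": the shift along the tool's x, y, z in m; "rx", "ry", "rz": the turn, a rotation vector about the tool's x, y, z in degrees; "claw": the opening, from 0 (shut) to 1 (fully open). In form: [{"x": .., "y": .., "z": .., "rx": .., "ry": .., "rz": .., "claw": ..}, ...]. A call has 1 to 8 rows; each row is the pose to reach, as a shift and turn from the pose commanded when the call began, along the tool's axes at that moment; what a row does not reach only later rows make up. A row lasts 1/12 s, in which the tool goes at most 41.7 mm and 7.16 degrees, less where a joint would pass 70% of its speed; a pose out of reach is approached as far as the arm can. A call with a gripper value outside its range is refused whole. The fingers move at their own pace and stop on an object; "force" is the grip in N (left out, the last holds). Time passes only in rows, so rows that repeat a pose let the fingers close. It gives the time, the measured TCP pose, the force, the opening and the grip force at its end, in the units of the state.
- env.read_state(): the state, without advancing time (a new reading comes with each control period).
- env.get_image(name): name is "scene" or "top" or "wrist"; returns (picture, depth): 420x560x3 uint8, blue, green, red; 420x560 float32, m along the optical axis (not along the pixel's ray), 0 where there is no reading.
- env.get_calibration(name): a dict with "vfov" (degrees; the focal length in pixels is half the picture's height over the tangent of half this angle, whatever the lens; pixels are square), "cx", "cy" (the principal point, pixels), "rvec" (rotation vector, rad) and "tvec" (3), from world to camera coordinates, as OpenCV has them. Camera axes: x right, y down, z forward; pixel columns grow to the right and rows downward; lengths in m; the calibration is good to about 2 mm. The wrist camera is an equidistant fisheye: a pixel r from the principal point sees the ray r / f radians off the axis. A picture is of the moment at which its call begins: read the wrist's pose just before it. get_calibration takes no time and is no camera call; for the wrist camera it gives the pose at the moment of the call.
- env.finish_job(): hands the job in; it is judged then, once.
The state is a dict: "time_s": time; "q": joint angles; "qvel": joint speeds; "joint_efforts": joint torques, N m; "ee_pos": TCP position; "orientation": TCP orientation; "ft_force": force on the tool from outside, world axes, zero at the start; "moment": the same for the moment, N m; "gripper_width": finger opening in m; "gripper_force": force on a finger pad.
Only numpy, scipy, OpenCV 4.12 (cv2) and the standard library are available. Lean on these libraries where they do the work, as an engineer would, in place of code of your own. Each camera call takes 0.05 s, during which the arm holds its last target. There are 200 camera calls.

### The job

Latch the ion-source housing shut on its service stand: put the draw latch's claw over the keeper on the fixed flange block so that its lip is caught behind it, then swing the lever down over centre until it lies flat and holds the housing drawn in by itself. Leave the vial tray, the bottle and the mouse where they are.

Things in the scene. Friction and masses are not known exactly. Their poses are not given: they have to be found in the camera images.
- stand: Fixed aluminium service stand, 150 x 420 mm base plate. Its frame: origin on the table; +y runs along the guide rods towards the fixed flange block, z up. The flange block (130 mm wide, top 100 mm above the table) spans y = 0 to 60 mm; a round steel chamber stub, 100 mm across, follows up to y = 160 mm. The teal housing (110 wide, 145 long, top at 100 mm) slides on the rods on the -y side; drawn fully in it spans y = -150 to -5 mm.
- keeper (a point): Steel keeper, an upright ridge on top of the flange block: 50 mm wide (x), 18 mm thick (y), 20 mm high. This point is the middle of its top edge on the side away from the housing (+y), 120 mm above the table and at y = 36 mm in the stand's frame; axes as the stand's. The claw's lip has to end up behind this edge (+y side).
- source_housing (a joint): Slide of the housing (m): 0 fully in, 0.045 fully out. Return springs (550 N/m, slack at 0.032) and 2 N of friction: starts about 0.03 out, comes back when let go; pushing it in far enough to hook takes 10 to 14 N. Hooked with the lever up it stays at about 0.0135, latched at 0.002.
- latch_lever (a joint): Lever hinge on the housing's top (rad): 0 flat, pointing away from the flange block (latched), 1.57 upright, 1.66 open stop, leaning a little towards the keeper. Light friction holds it; with the claw hooked the springs pull it to the open stop, and past centre they pull it flat. Swinging it down takes up to 8 N at its end; the housing moves in 12 mm meanwhile.
- lever_pivot (a point): Middle of the lever's hinge axis (which runs along the stand's x), 128 mm above the table, at y = -40 mm minus the slide value in the stand's frame.
- lever_grip (a point): Middle of the lever's end, a 50 mm wide roll of 12 mm diameter, 80 mm from the hinge axis. The lever itself is a steel strap 30 mm wide and 5 mm thick.
- latch_claw (a joint): Hinge of the claw on the lever (rad): 0 when latched. The claw's slope above the horizontal (towards the keeper) is this value minus the lever's. Starts raised by 0.3 to 0.9 rad, held by friction: 1 to 2 N on its tip move it. Hooked with the lever up, it slopes down by 0.31 rad; a finger leaving must rise as it backs off, as the plate climbs towards the pin.
- claw_pin (a point): Middle of the claw's hinge pin on the lever, 24 mm from the lever's hinge axis (above it when the lever is upright). The point's axes turn with the claw: +y along the claw towards its lip, z square to the plate, x along the pin.
- claw_corner (a point): Claw: a flat steel plate 62 mm wide and 5 mm thick, carried by two arms from the pin, 107 mm from pin to end. A thumb tab, 50 mm wide, 5 mm thick and 22 mm high, stands square on the plate's upper face. This point is the inner corner, middle of the width, where the tab's pin-side face meets the plate's upper face, 81.5 mm from the pin; axes as claw_pin. A fingertip set on the plate against the tab here can press the claw down and push it, with the housing, towards the keeper.
- claw_lip (a point): Middle of the inner lower edge of the claw's down-turned lip (62 wide, 6 thick, 14 mm deep below the plate), 101.5 mm from the pin. Lowered at the start it lands on the keeper's top. As the housing is pushed in it slides across, starts to drop behind at slide 0.019 and is fully down (plate resting on the keeper, tab about 10 mm lower) below 0.013.
- vial_tray: Clear open tray, 90 x 120 x 34 mm, with capped vials standing to 42 mm; loose. Origin under its centre.
- bottle: Reagent bottle with a blue cap, 72 mm across, 140 mm high; loose. Origin under its centre.
- mouse: Black computer mouse, 60 x 100 x 28 mm; loose. Origin under its centre.

How it is judged:
On the way, in this order (a step that is already met when the one before it is completed fails the run):
1. the claw's lip is caught behind the keeper while the lever is still up (z of claw_lip in the frame of keeper below -0.006 m and y of claw_lip in the frame of keeper between -0.003 and 0.03 m and value of joint latch_lever above 1 rad), for 0.2 s.
2. the lever is down and the housing drawn in (value of joint latch_lever below 0.12 rad and value of joint source_housing below 0.006 m), for 0.2 s.
At the end, for the whole second after the job is handed in: The lever lies flat (within 0.12 rad), the housing is drawn in to within 6 mm of its inner stop and at rest, and the claw's lip sits behind the keeper, at least 6 mm below its top (all of step 2 and velocity of joint source_housing below 0.01 m/s and z of claw_lip in the frame of keeper below -0.006 m and y of claw_lip in the frame of keeper between -0.003 and 0.01 m); the robot touches nothing.
It fails at once if the vial tray is shifted by more than 30 mm (distance of vial_tray from where it was at the start of the episode above 0.03 m).
It fails at once if the bottle is shifted by more than 30 mm or tipped (distance of bottle from where it was at the start of the episode above 0.03 m or angle between bottle's own z axis and vertical above 0.3 rad).
It fails at once if the mouse is shifted by more than 30 mm (distance of mouse from where it was at the start of the episode above 0.03 m).
It also fails if it takes over 61 s, if anything falls off the work surface, if the arm or the gripper's body presses on something with over 40 N, if the wrist force passes 120 N, or if a joint passes its speed limit or range.

## Working session

There is one attempt and no reset: what is moved stays moved. The work goes in short steps, Python scripts to look and compute and a tool call to move; the robot and the scene stay as the last step left them, time stands still between calls to the robot, and variables do not carry over. Pictures are saved under pics/ and viewed, at most 10 in all, crops included, and the job is handed in when it is done.

Besides the shell and the picture viewer there is one more tool, called after "Emit:" in YAML: its name, and indented under it one key for each argument. apply_moves: Moves the arm, as the interface text tells. Its arguments: {"type":"object","properties":{"motion":{"type":"array"},"force":{"type":"number"}},"required":["motion"]}

```bash
ls; mkdir -p pics; cat > h.py <<'E'
import numpy as np,cv2
from scipy.spatial.transform import Rotation as R
from cell import env
def grab(n):
    c=env.get_calibration(n); im,d=env.get_image(n); return im,d,c
def pts(d,c):
    h,w=d.shape; f=h/2/np.tan(np.radians(c["vfov"])/2)
    u,v=np.meshgrid(np.arange(w),np.arange(h))
    P=np.stack([(u-c["cx"])/f*d,(v-c["cy"])/f*d,d],-1)
    M=R.from_rotvec(np.ravel(c["rvec"])).as_matrix()
    return (P-np.ravel(c["tvec"]))@M
E
python3 - <<'E'
from h import *
print(env.read_state())
for n in("scene","top"):
    im,d,c=grab(n); cv2.imwrite(f"pics/{n}0.png",im); np.savez(f"{n}0.npz",im=im,P=pts(d,c),d=d); print(n,c)
E
```

```text
pics
{'time_s': 0.0, 'q': array([ 1.09627597,  0.70708192, -0.02760677,  1.4850023 ,  0.02201005,
        0.95092527, -0.07546014]), 'qvel': array([ 0.00053462,  0.0001935 , -0.00094078, -0.00022339, -0.00020668,
        0.00083698,  0.00104247]), 'joint_efforts': array([ 1.25197301e-03, -8.83206010e+01,  1.23499732e+00, -2.36164534e+01,
        1.68475677e-02,  6.64343403e-03,  1.54470143e-05]), 'ee_pos': array([ 0.24105071, -0.52173295,  0.23083889]), 'orientation': array([-3.06725014e+00, -6.74405691e-01,  4.54867827e-04]), 'ft_force': array([-0.11831736,  0.01766079,  0.45062752]), 'moment': array([ 0.00278434,  0.02664414, -0.00138727]), 'gripper_force': 0.0, 'gripper_width': 0.08516061938919034}
scene {'vfov': 46.378590594674534, 'cx': 287.58610180217505, 'cy': 211.7777697091864, 'rvec': array([ 0.8916763 ,  2.61855251, -0.93473524]), 'tvec': array([ 0.40698738, -0.30321413,  1.27648042])}
top {'vfov': 55.80057220964864, 'cx': 276.39870732554016, 'cy': 211.51468640185314, 'rvec': array([ 2.11195117, -2.11254726,  0.21939241]), 'tvec': array([0.08623765, 0.60541971, 0.62009463])}
```

View pics/scene0.png

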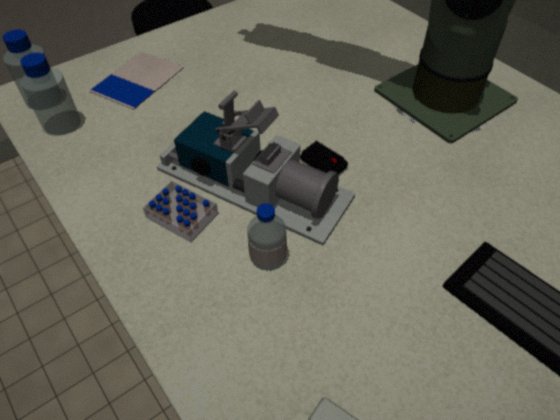

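View pics/top0.png

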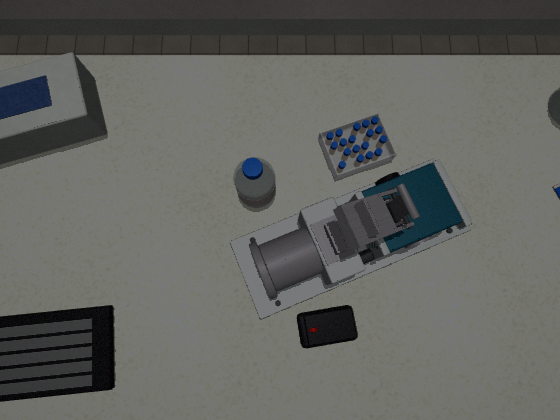

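The scene shows the teal housing on its stand, the lever up at (228,105) and the claw raised towards the flange block. In the top view the stand's plate corners are about (231,241), (261,318), (471,225), (439,160). The bottle is at (255,183), the tray at (357,147) and the mouse at (327,326).

```bash
python3 - <<'E'
from h import *
def rect(m,P,t):
    q=P[m][:,:2].astype(np.float32); r=cv2.minAreaRect(q*1000); print(t,len(q),np.round(r[0],1),np.round(r[1],1),round(r[2],2))
    return r
z=np.load("top0.npz");P=z["P"];im=z["im"].astype(int)
roi=np.zeros(P.shape[:2],bool);roi[150:325,225:480]=1
Z=P[...,2]
print(np.histogram(Z[roi],bins=np.arange(-.01,.26,.01)))
def big(m):
    n,l,s,_=cv2.connectedComponentsWithStats(m.astype(np.uint8)); return l==1+np.argmax(s[1:,4])
poly=np.zeros(P.shape[:2],np.uint8);cv2.fillPoly(poly,[np.array([[225,240],[258,324],[478,228],[442,153]])],1);poly=poly>0
r=rect(poly&(Z>.006)&(Z<.03),P,"base")
teal=(im[...,0]-im[...,2]>30)&poly
r=rect(big(teal&(abs(Z-.1)<.006)),P,"teal")
b=cv2.boxPoints(r);print(b)
m=roi&(abs(Z-.1)<.006)&~teal
rect(big(m),P,"flange")
# direction from base
rb=cv2.minAreaRect(P[poly&(Z>.006)&(Z<.03)][:,:2].astype(np.float32)*1000)
bx=cv2.boxPoints(rb);print(bx)
for n,s in (("teal",teal),("hi",poly&(Z>.11))):
    print(n,P[s].mean(0),P[s].max(0))
E
```

```text
(array([14776,  7927,  4570,  1017,   496,   828,   119,   230,   498,
         967,  5950,  2893,   444,   152,   397,   134,   196,   268,
         507,   243,   732,   642,   440,     0,     0,     0]), array([-0.01,  0.  ,  0.01,  0.02,  0.03,  0.04,  0.05,  0.06,  0.07,
        0.08,  0.09,  0.1 ,  0.11,  0.12,  0.13,  0.14,  0.15,  0.16,
        0.17,  0.18,  0.19,  0.2 ,  0.21,  0.22,  0.23,  0.24,  0.25]))
base 4830 [572.4 -50.2] [150.3 420.5] 22.4
teal 3255 [ 607.  -134.6] [108.1 131.1] 22.54
[[ 532.0108    -94.79651 ]
 [ 582.26154  -215.88614 ]
 [ 682.0617   -174.47028 ]
 [ 631.811     -53.380646]]
flange 3884 [534.   41.8] [129.8 159.4] 22.81
[[ 422.8272    115.604065]
 [ 583.0668   -273.16382 ]
 [ 721.98456  -215.90567 ]
 [ 561.745     172.86221 ]]
teal [ 0.60915705 -0.15066737  0.10162523] [0.67973054 0.08601853 0.73133894]
hi [ 0.56820963 -0.04501917  0.19250555] [0.62285099 0.08601853 0.73133894]
```

```bash
cat >> h.py <<'E'
a=np.radians(22.5)
X=np.array([np.cos(a),np.sin(a),0]);Y=np.array([-np.sin(a),np.cos(a),0]);O=np.array([.5647,-.0319,0])
def st(P): Q=P-O; return np.stack([Q@X,Q@Y,Q[...,2]],-1)
def w(p): return O+X*p[0]+Y*p[1]+np.array([0,0,p[2]])
E
python3 - <<'E'
from h import *
for n in("top","scene"):
    z=np.load(n+"0.npz");S=st(z["P"]);m=(z["d"]>0)
    for lo,hi in((-.012,.012),(.018,.024)):
        k=m&(S[...,0]>lo)&(S[...,0]<hi)&(abs(S[...,1])<.22)&(S[...,2]>.09)
        q=S[k]; img=np.zeros((75,200),int)
        print(n,lo)
        # profile: by y bins of 4 mm, sorted z values
        for y in np.arange(-.18,.17,.005):
            s=np.sort(q[(q[:,1]>=y)&(q[:,1]<y+.005),2])
            if len(s): print(int(y*1000),(s[[0,len(s)//2,-1]]*1000).astype(int),end="; ")
        print()
    k=m&(abs(S[...,0])<.05)&(S[...,1]>-.12)&(S[...,1]<.16)&(S[...,2]>.135); q=S[k]
    print("hi x range",np.percentile(q[:,0],[1,50,99]),"zmax",q[:,2].max())
    e=m&(abs(S[...,2]-.12)<.004)&(abs(S[...,0])<.035)&(S[...,1]>0)&(S[...,1]<.06)
    if e.sum(): print("keeper",e.sum(),np.percentile(S[e],[3,50,97],axis=0).round(4).tolist())
for n,(u0,v0,u1,v1) in (("scene",(140,85,360,250)),):
    im=cv2.imread("pics/scene0.png")[v0:v1,u0:u1]; cv2.imwrite("pics/crop.png",cv2.resize(im,None,fx=3.5,fy=3.5,interpolation=3))
E
```

```text
top -0.012
-180 [95 98 99]; -175 [ 96  99 101]; -169 [ 97  99 101]; -164 [ 96  99 101]; -159 [ 96  99 101]; -154 [ 96  99 101]; -149 [ 96  99 101]; -144 [ 97  99 101]; -139 [ 97  99 102]; -134 [ 97  99 101]; -129 [ 96  99 101]; -124 [ 96  99 101]; -119 [ 97  99 101]; -99 [97 99 99]; -69 [126 147 214]; -64 [126 181 215]; -59 [205 209 213]; -49 [165 167 169]; -44 [167 170 171]; -39 [170 172 175]; -34 [173 175 177]; -29 [176 178 179]; -24 [178 180 182]; -14 [211 212 214]; -9 [205 211 215]; -4 [195 203 209]; 0 [191 195 199]; 5 [195 197 199]; 10 [ 98 199 202]; 15 [117 202 205]; 20 [116 198 206]; 25 [117 189 200]; 30 [117 119 121]; 35 [ 99 106 120]; 40 [ 98 101 103]; 45 [100 101 104]; 50 [ 99 102 104]; 55 [ 94  99 103]; 60 [ 95  98 101]; 65 [ 96  98 102]; 70 [ 96  98 101]; 75 [ 96  98 101]; 80 [ 96  98 101]; 85 [ 96  98 100]; 90 [ 95  98 101]; 95 [ 95  98 100]; 100 [ 96  98 100]; 105 [ 95  98 101]; 110 [ 96  98 101]; 115 [ 95  98 100]; 120 [ 96  98 101]; 125 [ 96  98 101]; 130 [ 95  98 101]; 135 [ 96  98 101]; 140 [ 92  98 101]; 145 [ 96 106 109]; 150 [104 106 109]; 155 [102 106 108]; 
top
[... 3246 characters left out ...]
 [100 194 198]; 10 [100 102 201]; 15 [101 118 204]; 20 [101 199 205]; 25 [ 99 188 198]; 30 [ 99 117 122]; 35 [100 108 122]; 40 [101 102 102]; 45 [100 102 103]; 50 [100 101 103]; 55 [ 96  99 101]; 60 [91 94 98]; 65 [90 92 95]; 70 [90 93 94]; 75 [91 94 97]; 80 [90 94 98]; 85 [90 93 95]; 90 [90 93 97]; 95 [91 94 97]; 100 [90 92 96]; 105 [90 94 97]; 110 [90 92 96]; 115 [92 94 98]; 120 [90 92 96]; 125 [91 93 95]; 130 [91 94 96]; 135 [91 93 97]; 140 [91 93 97]; 145 [ 98 101 101]; 150 [ 99 101 106]; 155 [ 90 103 106]; 160 [ 95  99 102]; 
hi x range [-0.03031598  0.00638987  0.03165856] zmax 0.2154355113492942
keeper 176 [[-0.0236, 0.0198, 0.1165], [0.0017, 0.0288, 0.1194], [0.0241, 0.0373, 0.1217]]
```

View pics/crop.png

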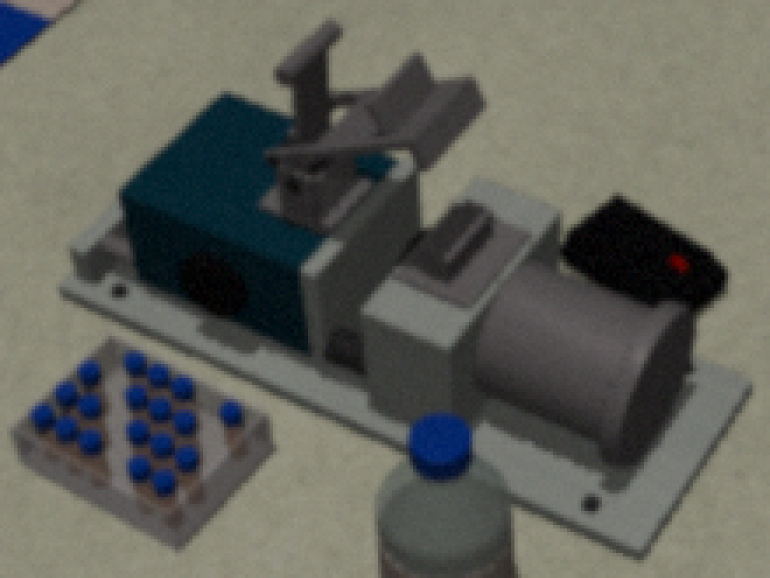

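The crop shows the lever upright with its roll at about (310,50). The claw is raised, with its tab at (420,80), and the keeper at (465,240) is free. The depth readings match the stated sizes: keeper y is 19–36 mm at z 0.12. So the slide is about 0.03, the claw slopes up about 0.48 rad, and the corner is near stand (0, 0.002, 0.194).

```bash
cat >> h.py <<'E'
def rel(p,lean=0):
    """shift in tool axes to stand-frame point p, tool down with tool x along stand +Y, tool top leaning to +Y by lean deg"""
    s=env.read_state(); Rt=R.from_rotvec(s["orientation"]).as_matrix()
    l=np.radians(lean); z=-np.array([0,0,1])*np.cos(l)-Y*np.sin(l); y=X; x=np.cross(y,z)
    T=np.stack([x,y,z],1)
    print("t",s["time_s"],"stand",st(s["ee_pos"]).round(4),"F",(s["ft_force"]@np.stack([X,Y,[0,0,1]],1)).round(2))
    print("shift",((w(p)-s["ee_pos"])@Rt).round(4),"turn",np.degrees(R.from_matrix(Rt.T@T).as_rotvec()).round(2),"q",s["q"].round(2))
E
python3 -c "
from h import *
rel((0,-.03,.30))"
```

```text
t 0.1 stand [-0.4865 -0.3287  0.2309] F [-0.22 -0.42 -0.26]
shift [ 0.498  -0.2791 -0.0689] turn [-4.00e-02 -4.00e-02 -8.77e+01] q [ 1.1   0.71 -0.03  1.48  0.02  0.95 -0.08]
```

Emit:
apply_moves:
  motion:
    - {"z": -0.04, "claw": 0, "rz": -7}
    - {"x": 0.498, "y": -0.279, "z": -0.069, "rz": -87.7, "claw": 0}
    - {"x": 0.498, "y": -0.279, "z": -0.069, "rz": -87.7, "claw": 0}
    - {"x": 0.498, "y": -0.279, "z": -0.069, "rz": -87.7, "claw": 0}
    - {"x": 0.498, "y": -0.279, "z": -0.069, "rz": -87.7, "claw": 0}
    - {"x": 0.498, "y": -0.279, "z": -0.069, "rz": -87.7, "claw": 0}
    - {"x": 0.498, "y": -0.279, "z": -0.069, "rz": -87.7, "claw": 0}
    - {"x": 0.498, "y": -0.279, "z": -0.069, "rz": -87.7, "claw": 0}

```text
schema error: expected keys x, y, z, rx, ry, rz, claw
```

```bash
python3 -c "
from h import *
rel((0,-.03,.30))"
```

```text
t 0.1 stand [-0.4865 -0.3287  0.2309] F [-0.22 -0.42 -0.26]
shift [ 0.498  -0.2791 -0.0689] turn [-4.00e-02 -4.00e-02 -8.77e+01] q [ 1.1   0.71 -0.03  1.48  0.02  0.95 -0.08]
```

All keys are required in every row.

Emit:
apply_moves:
  motion:
    - {"x": 0, "y": 0, "z": -0.04, "rx": 0, "ry": 0, "rz": -7, "claw": 0}
    - {"x": 0.498, "y": -0.279, "z": -0.069, "rx": 0, "ry": 0, "rz": -87.7, "claw": 0}
    - {"x": 0.498, "y": -0.279, "z": -0.069, "rx": 0, "ry": 0, "rz": -87.7, "claw": 0}
    - {"x": 0.498, "y": -0.279, "z": -0.069, "rx": 0, "ry": 0, "rz": -87.7, "claw": 0}
    - {"x": 0.498, "y": -0.279, "z": -0.069, "rx": 0, "ry": 0, "rz": -87.7, "claw": 0}
    - {"x": 0.498, "y": -0.279, "z": -0.069, "rx": 0, "ry": 0, "rz": -87.7, "claw": 0}
    - {"x": 0.498, "y": -0.279, "z": -0.069, "rx": 0, "ry": 0, "rz": -87.7, "claw": 0}
    - {"x": 0.498, "y": -0.279, "z": -0.069, "rx": 0, "ry": 0, "rz": -87.7, "claw": 0}

```text
time_s: 0.77
ee_pos: [0.4128, -0.2843, 0.2862]
orientation: [-2.366, -2.067, 0.0]
ft_force: [1.2, -0.5, -1.2]
gripper_width: 0.0006
gripper_force: 0.0
```

```bash
python3 -c "
from h import *
rel((0,-.03,.30))"
```

```text
t 0.7667 stand [-0.2369 -0.1751  0.2862] F [ 0.94 -0.92 -1.2 ]
shift [ 0.2446  0.1317 -0.0138] turn [-1.000e-02  0.000e+00 -3.022e+01] q [ 0.72  0.54 -0.31  1.65  0.19  0.98  0.21]
```

Emit:
apply_moves:
  motion:
    - {"x": 0.244, "y": 0.132, "z": -0.014, "rx": 0, "ry": 0, "rz": -30.2, "claw": 0}
    - {"x": 0.244, "y": 0.132, "z": -0.014, "rx": 0, "ry": 0, "rz": -30.2, "claw": 0}
    - {"x": 0.244, "y": 0.132, "z": -0.014, "rx": 0, "ry": 0, "rz": -30.2, "claw": 0}
    - {"x": 0.244, "y": 0.132, "z": -0.014, "rx": 0, "ry": 0, "rz": -30.2, "claw": 0}
    - {"x": 0.244, "y": 0.132, "z": -0.014, "rx": 0, "ry": 0, "rz": -30.2, "claw": 0}
    - {"x": 0.244, "y": 0.132, "z": -0.014, "rx": 0, "ry": 0, "rz": -30.2, "claw": 0}
    - {"x": 0.244, "y": 0.132, "z": -0.014, "rx": 0, "ry": 0, "rz": -30.2, "claw": 0}
    - {"x": 0.244, "y": 0.132, "z": -0.014, "rx": 0, "ry": 0, "rz": -30.2, "claw": 0}

```text
time_s: 1.43
ee_pos: [0.5791, -0.0572, 0.2995]
orientation: [-1.744, -2.611, -0.004]
ft_force: [-0.5, 0.2, -1.4]
gripper_width: -0.0001
gripper_force: 0.0
```

```bash
python3 - <<'E'
from h import *
rel((0,-.03,.22))
im,d,c=grab("wrist");a=im
b,d2,c2=grab("scene")
cv2.imwrite("pics/w1.png",np.vstack([cv2.resize(im,(400,300)),cv2.resize(b[60:260,120:386],(400,300))]))
E
```

```text
t 1.4333 stand [ 0.0036 -0.0289  0.2995] F [-0.4   0.4  -1.39]
shift [-0.0013 -0.0037  0.0795] turn [ 0.07 -0.17 -0.  ] q [ 0.25  0.67 -0.44  1.33  0.28  1.2   0.19]
```

View pics/w1.png

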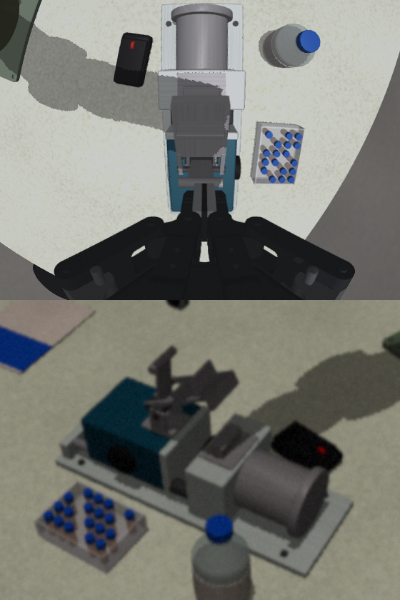

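The wrist view (top half) shows the finger centred over the claw and lined up with the stand. The scene view (bottom half) shows nothing disturbed. Descending onto the plate.

Emit:
apply_moves:
  motion:
    - {"x": -0.001, "y": -0.004, "z": 0.04, "rx": 0, "ry": 0, "rz": 0, "claw": 0}
    - {"x": -0.001, "y": -0.004, "z": 0.08, "rx": 0, "ry": 0, "rz": 0, "claw": 0}
    - {"x": -0.001, "y": -0.004, "z": 0.1, "rx": 0, "ry": 0, "rz": 0, "claw": 0}
    - {"x": -0.001, "y": -0.004, "z": 0.115, "rx": 0, "ry": 0, "rz": 0, "claw": 0}
    - {"x": 0.001, "y": -0.004, "z": 0.125, "rx": 0, "ry": 0, "rz": 0, "claw": 0}
    - {"x": 0.004, "y": -0.004, "z": 0.135, "rx": 0, "ry": 0, "rz": 0, "claw": 0}
    - {"x": 0.004, "y": -0.004, "z": 0.135, "rx": 0, "ry": 0, "rz": 0, "claw": 0}

```text
time_s: 2.12
ee_pos: [0.5706, -0.0617, 0.1636]
orientation: [-1.754, -2.604, 0.003]
ft_force: [-0.0, 0.0, -0.4]
gripper_width: -0.0001
gripper_force: 0.0
```

```bash
python3 - <<'E'
from h import *
rel((0,-.002,.150))
E
```

```text
t 2.1167 stand [-0.006  -0.0298  0.1636] F [ 0.    0.03 -0.42]
shift [0.0278 0.0058 0.0136] turn [-0.15 -0.06 -0.42] q [ 0.24  0.81 -0.38  1.57  0.37  0.84  0.1 ]
```

Emit:
apply_moves:
  motion:
    - {"x": 0.008, "y": 0.005, "z": 0.008, "rx": 0, "ry": 0, "rz": 0, "claw": 0}
    - {"x": 0.016, "y": 0.005, "z": 0.013, "rx": 0, "ry": 0, "rz": 0, "claw": 0}
    - {"x": 0.02, "y": 0.005, "z": 0.013, "rx": 0, "ry": 0, "rz": 0, "claw": 0}
    - {"x": 0.02, "y": 0.005, "z": 0.013, "rx": 0, "ry": 0, "rz": 0, "claw": 0}
    - {"x": 0.02, "y": 0.005, "z": 0.013, "rx": 0, "ry": 0, "rz": 0, "claw": 0}

```text
time_s: 2.53
ee_pos: [0.569, -0.0402, 0.1525]
orientation: [1.753, 2.607, 0.0]
ft_force: [-0.3, 0.1, 0.3]
gripper_width: -0.0001
gripper_force: 0.0
```

```bash
python3 - <<'E'
from h import *
b,d,c=grab("scene")
S=st(pts(d,c))
cv2.imwrite("pics/s2.png",cv2.resize(b[50:230,130:370],None,fx=3.2,fy=3.2,interpolation=3))
for n,lo,hi in(("+",.026,.032),("-",-.032,-.026),("m",-.025,.025)):
    k=(d>0)&(S[...,0]>lo)&(S[...,0]<hi)&(S[...,1]>-.1)&(S[...,1]<.07)&(S[...,2]>.11)
    q=S[k];q=q[np.argsort(q[:,1])];print(n,(q[::max(1,len(q)//25),1:]*1000).astype(int).tolist())
rel((0,.002,.145))
E
```

```text
+ [[-79, 148], [-59, 153], [-44, 347], [-38, 153], [-32, 150], [-28, 303], [-19, 150], [-11, 149], [-5, 144], [0, 323], [2, 252], [4, 149], [9, 147], [11, 312], [14, 291], [15, 410], [17, 144], [21, 148], [26, 349], [27, 361], [28, 354], [30, 387], [32, 392], [33, 145], [43, 439], [45, 443]]
- [[-13, 147], [-10, 147], [-7, 150], [-6, 146], [-1, 148], [1, 202], [2, 213], [2, 202], [3, 209], [3, 212], [4, 224], [4, 204], [16, 145], [18, 147], [21, 148], [21, 146], [25, 147], [28, 146], [30, 146], [33, 134], [34, 146], [35, 133], [35, 142], [35, 142], [44, 414], [46, 417]]
m [[-82, 115], [-65, 151], [-62, 129], [-58, 212], [-38, 151], [-20, 215], [-8, 203], [-1, 149], [1, 170], [3, 269], [6, 245], [9, 247], [15, 146], [17, 295], [22, 296], [25, 146], [27, 295], [29, 398], [32, 117], [34, 354], [35, 389], [35, 359], [36, 118], [38, 360], [45, 431], [47, 436]]
t 2.5833 stand [ 0.0007 -0.0097  0.1525] F [-0.1   0.68  0.09]
shift [ 0.0117 -0.0008  0.0075] turn [ 0.02  0.02 -0.37] q [ 0.2   0.82 -0.37  1.59  0.38  0.8   0.06]
```

View pics/s2.png

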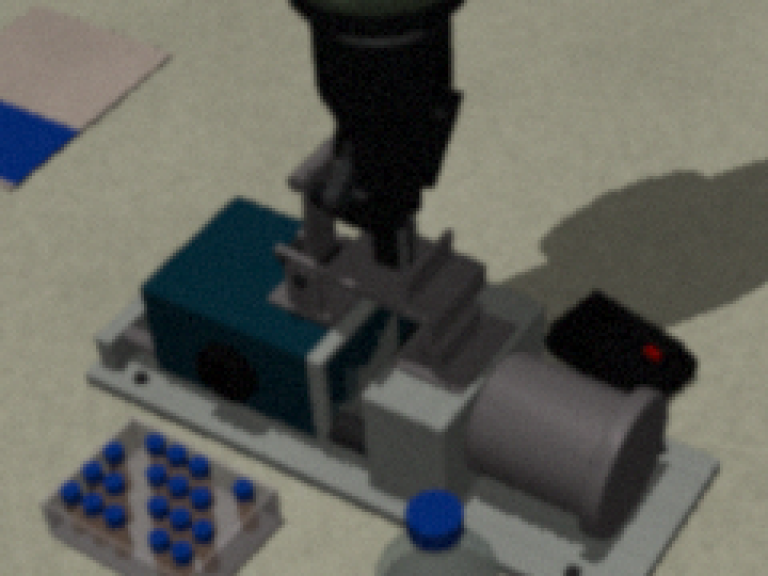

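The scene shows the finger on the claw plate just short of the tab (tab at about (440,260)). The claw is now almost level, with its lip about 13 mm above the keeper top. Continuing into the corner.

Emit:
apply_moves:
  motion:
    - {"x": 0.004, "y": -0.001, "z": 0.004, "rx": 0, "ry": 0, "rz": 0, "claw": 0}
    - {"x": 0.008, "y": -0.001, "z": 0.008, "rx": 0, "ry": 0, "rz": 0, "claw": 0}
    - {"x": 0.012, "y": -0.001, "z": 0.011, "rx": 0, "ry": 0, "rz": 0, "claw": 0}
    - {"x": 0.015, "y": -0.001, "z": 0.013, "rx": 0, "ry": 0, "rz": 0, "claw": 0}
    - {"x": 0.015, "y": -0.001, "z": 0.013, "rx": 0, "ry": 0, "rz": 0, "claw": 0}
    - {"x": 0.015, "y": -0.001, "z": 0.013, "rx": 0, "ry": 0, "rz": 0, "claw": 0}

```text
time_s: 3.08
ee_pos: [0.5655, -0.0338, 0.1439]
orientation: [1.753, 2.59, -0.005]
ft_force: [-3.8, -39.2, 84.4]
gripper_width: -0.0
gripper_force: 39.0
```

```bash
python3 - <<'E'
from h import *
rel((0,.018,.131))
E
```

```text
t 3.0833 stand [ 0.     -0.0021  0.1439] F [-18.53 -34.71  84.41]
shift [ 0.0203 -0.0003  0.0126] turn [ 0.31  0.77 -0.69] q [ 0.18  0.82 -0.35  1.63  0.39  0.75  0.02]
```

Contact is stiff at about 20 N/mm, so I'm relaxing the downward command by 4 mm and moving in small steps.

Emit:
apply_moves:
  motion:
    - {"x": 0.0, "y": 0, "z": -0.004, "rx": 0, "ry": 0, "rz": 0, "claw": 0}
    - {"x": 0.0, "y": 0, "z": -0.004, "rx": 0, "ry": 0, "rz": 0, "claw": 0}
    - {"x": 0.0, "y": 0, "z": -0.004, "rx": 0, "ry": 0, "rz": 0, "claw": 0}

```text
time_s: 3.33
ee_pos: [0.5634, -0.0287, 0.1445]
orientation: [1.754, 2.601, -0.0]
ft_force: [-0.5, -12.2, 28.8]
gripper_width: -0.0002
gripper_force: 14.4
```

```bash
python3 - <<'E'
from h import *
rel((0,.018,.131))
E
```

```text
t 3.3333 stand [1.000e-04 3.400e-03 1.445e-01] F [ -5.16 -11.08  28.8 ]
shift [ 0.0146 -0.0002  0.0134] turn [ 0.13  0.22 -0.47] q [ 0.18  0.82 -0.36  1.63  0.39  0.76  0.02]
```

Emit:
apply_moves:
  motion:
    - {"x": 0.001, "y": 0, "z": -0.0012, "rx": 0, "ry": 0, "rz": 0, "claw": 0}
    - {"x": 0.002, "y": 0, "z": -0.0012, "rx": 0, "ry": 0, "rz": 0, "claw": 0}
    - {"x": 0.004, "y": 0, "z": -0.0012, "rx": 0, "ry": 0, "rz": 0, "claw": 0}
    - {"x": 0.004, "y": 0, "z": -0.0012, "rx": 0, "ry": 0, "rz": 0, "claw": 0}

```text
time_s: 3.67
ee_pos: [0.5613, -0.024, 0.1444]
orientation: [1.754, 2.604, -0.0]
ft_force: [3.4, -5.6, 4.9]
gripper_width: -0.0002
gripper_force: 6.3
```

```bash
python3 - <<'E'
from h import *
rel((0,.018,.131))
E
```

```text
t 3.6667 stand [-1.000e-04  8.600e-03  1.444e-01] F [ 1.04 -6.45  4.89]
shift [0.0095 0.     0.0134] turn [ 0.05  0.11 -0.41] q [ 0.17  0.82 -0.36  1.64  0.39  0.76  0.02]
```

Emit:
apply_moves:
  motion:
    - {"x": 0.002, "y": 0, "z": 0, "rx": 0, "ry": 0, "rz": 0, "claw": 0}
    - {"x": 0.004, "y": 0, "z": 0.0, "rx": 0, "ry": 0, "rz": 0, "claw": 0}
    - {"x": 0.006, "y": 0, "z": 0.0005, "rx": 0, "ry": 0, "rz": 0, "claw": 0}
    - {"x": 0.007, "y": 0, "z": 0.0005, "rx": 0, "ry": 0, "rz": 0, "claw": 0}
    - {"x": 0.007, "y": 0, "z": 0.0005, "rx": 0, "ry": 0, "rz": 0, "claw": 0}

```text
time_s: 4.08
ee_pos: [0.5588, -0.0181, 0.1438]
orientation: [1.754, 2.603, -0.001]
ft_force: [4.3, -9.0, 1.7]
gripper_width: -0.0003
gripper_force: 6.2
```

```bash
python3 - <<'E'
from h import *
rel((0,.018,.131))
E
```

```text
t 4.0833 stand [-0.0002  0.015   0.1438] F [ 0.56 -9.97  1.72]
shift [0.003  0.0001 0.0128] turn [ 0.04  0.14 -0.43] q [ 0.16  0.81 -0.36  1.65  0.39  0.75  0.  ]
```

Emit:
apply_moves:
  motion:
    - {"x": 0.002, "y": 0, "z": 0.001, "rx": 0, "ry": 0, "rz": 0, "claw": 0}
    - {"x": 0.004, "y": 0, "z": 0.002, "rx": 0, "ry": 0, "rz": 0, "claw": 0}
    - {"x": 0.006, "y": 0, "z": 0.003, "rx": 0, "ry": 0, "rz": 0, "claw": 0}
    - {"x": 0.006, "y": 0, "z": 0.003, "rx": 0, "ry": 0, "rz": 0, "claw": 0}

```text
time_s: 4.42
ee_pos: [0.5566, -0.0128, 0.1408]
orientation: [1.754, 2.603, -0.002]
ft_force: [5.6, -11.4, 1.4]
gripper_width: -0.0001
gripper_force: 7.6
```

```bash
python3 - <<'E'
from h import *
rel((0,.018,.131))
E
```

```text
t 4.4167 stand [-0.0002  0.0207  0.1408] F [  0.79 -12.66   1.38]
shift [-0.0027  0.0002  0.0098] turn [ 0.04  0.17 -0.45] q [ 0.15  0.82 -0.35  1.66  0.39  0.74 -0.01]
```

Emit:
apply_moves:
  motion:
    - {"x": 0.0, "y": 0, "z": 0.002, "rx": 0, "ry": 0, "rz": 0, "claw": 0}
    - {"x": 0.0, "y": 0, "z": 0.003, "rx": 0, "ry": 0, "rz": 0, "claw": 0}
    - {"x": 0.0, "y": 0, "z": 0.004, "rx": 0, "ry": 0, "rz": 0, "claw": 0}
    - {"x": 0.0, "y": 0, "z": 0.004, "rx": 0, "ry": 0, "rz": 0, "claw": 0}

```text
time_s: 4.75
ee_pos: [0.5567, -0.0131, 0.1368]
orientation: [1.754, 2.602, -0.002]
ft_force: [6.2, -13.1, 2.6]
gripper_width: 0.0003
gripper_force: 7.8
```

```bash
python3 - <<'E'
from h import *
rel((0,.018,.131))
E
```

```text
t 4.75 stand [-0.0002  0.0204  0.1368] F [  0.77 -14.46   2.64]
shift [-0.0024  0.0002  0.0058] turn [ 0.04  0.18 -0.47] q [ 0.15  0.82 -0.35  1.66  0.39  0.73 -0.01]
```

Emit:
apply_moves:
  motion:
    - {"x": 0.0, "y": 0, "z": 0.001, "rx": 0, "ry": 0, "rz": 0, "claw": 0}
    - {"x": 0.0, "y": 0, "z": 0.002, "rx": 0, "ry": 0, "rz": 0, "claw": 0}
    - {"x": 0.0, "y": 0, "z": 0.003, "rx": 0, "ry": 0, "rz": 0, "claw": 0}
    - {"x": 0.0, "y": 0, "z": 0.003, "rx": 0, "ry": 0, "rz": 0, "claw": 0}

```text
time_s: 5.08
ee_pos: [0.5568, -0.0134, 0.1339]
orientation: [1.754, 2.602, -0.002]
ft_force: [5.4, -13.9, 4.2]
gripper_width: 0.0002
gripper_force: 8.8
```

```bash
python3 - <<'E'
from h import *
rel((0,.018,.131))
b,d,c=grab("scene")
S=st(pts(d,c))
cv2.imwrite("pics/s3.png",cv2.resize(b[90:220,170:330],None,fx=4,fy=4,interpolation=3))
for n,lo,hi in(("+",.024,.032),("-",-.032,-.026)):
    k=(d>0)&(S[...,0]>lo)&(S[...,0]<hi)&(S[...,1]>-.07)&(S[...,1]<.07)&(S[...,2]>.105)&(S[...,2]<.18)
    q=S[k];q=q[np.argsort(q[:,1])];print(n,(q[::max(1,len(q)//35),1:]*1000).astype(int).tolist())
E
```

```text
t 5.0833 stand [-0.0002  0.0201  0.1339] F [ -0.34 -14.88   4.22]
shift [-0.0021  0.0002  0.0029] turn [ 0.05  0.2  -0.47] q [ 0.14  0.83 -0.35  1.66  0.39  0.72 -0.01]
+ [[-56, 156], [-52, 152], [-48, 151], [-46, 149], [-43, 153], [-39, 151], [-36, 153], [-33, 149], [-30, 146], [-27, 150], [-24, 148], [-21, 145], [-17, 146], [-13, 141], [-10, 144], [-6, 138], [-2, 138], [1, 134], [4, 137], [7, 132], [12, 130], [15, 136], [19, 130], [21, 113], [23, 113], [26, 128], [28, 124], [31, 113], [33, 110], [33, 132], [36, 141], [38, 119], [41, 119], [43, 120], [46, 108], [48, 121], [50, 119]]
- [[-51, 155], [-50, 154], [-49, 153], [-46, 150], [-46, 148], [-46, 155], [-45, 153], [-43, 151], [-43, 152], [-43, 154], [-41, 149], [-41, 152], [-40, 153], [-38, 153], [19, 130], [19, 133], [20, 128], [21, 131], [32, 126], [33, 125], [33, 179], [35, 126], [35, 126], [36, 125], [36, 125], [37, 124], [39, 127], [39, 124], [39, 125], [41, 124], [42, 124], [43, 120], [43, 124], [44, 124], [44, 122], [46, 122], [46, 120], [47, 123], [47, 121], [48, 121], [49, 121], [49, 108], [49, 120], [51, 119], [51, 117], [51, 119], [51, 115], [52, 115], [52, 120]]
```

View pics/s3.png

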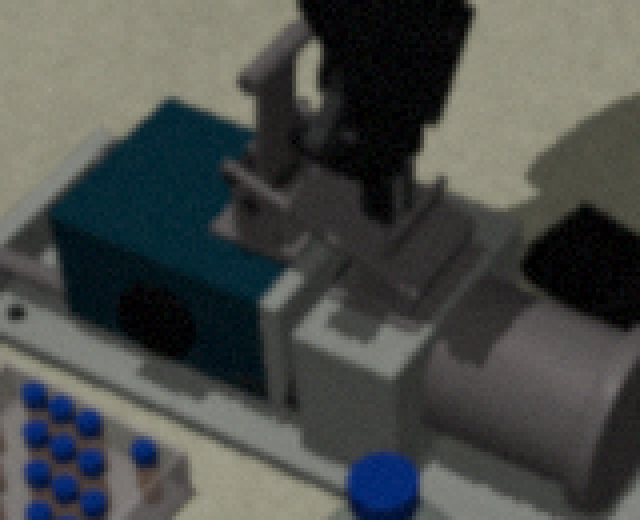

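The picture shows the claw sloping down with its lip over the far side of the keeper. The plate end is at y=52 mm, z=0.118, so the lip bottom is about 0.10, which means it is caught. Backing off while rising.

Emit:
apply_moves:
  motion:
    - {"x": -0.003, "y": 0, "z": -0.001, "rx": 0, "ry": 0, "rz": 0, "claw": 0}
    - {"x": -0.006, "y": 0, "z": -0.003, "rx": 0, "ry": 0, "rz": 0, "claw": 0}
    - {"x": -0.009, "y": 0, "z": -0.007, "rx": 0, "ry": 0, "rz": 0, "claw": 0}
    - {"x": -0.012, "y": 0, "z": -0.016, "rx": 0, "ry": 0, "rz": 0, "claw": 0}
    - {"x": -0.02, "y": 0, "z": -0.04, "rx": 0, "ry": 0, "rz": 0, "claw": 0}
    - {"x": -0.038, "y": 0, "z": -0.06, "rx": 0, "ry": 0, "rz": 0, "claw": 0}
    - {"x": -0.038, "y": 0, "z": -0.06, "rx": 0, "ry": 0, "rz": 0, "claw": 0}

```text
time_s: 5.72
ee_pos: [0.572, -0.0489, 0.1971]
orientation: [1.755, 2.6, 0.003]
ft_force: [1.1, -0.8, 0.5]
gripper_width: -0.0003
gripper_force: 0.0
```

```bash
python3 - <<'E'
from h import *
rel((0,-.03,.194))
for n in("top","scene"):
    b,d,c=grab(n); S=st(pts(d,c))
    for t,lo,hi in(("mid",-.02,.02),("edge",.025,.032)):
        k=(d>0)&(S[...,0]>lo)&(S[...,0]<hi)&(S[...,1]>.02)&(S[...,1]<.07)&(S[...,2]>.105)&(S[...,2]<.15)
        q=S[k];q=q[np.argsort(q[:,1])];print(n,t,(q[::max(1,len(q)//14),1:]*1000).astype(int).tolist())
    k=(d>0)&(abs(S[...,0])<.024)&(S[...,1]>-.09)&(S[...,1]<-.035)&(S[...,2]>.19)&(S[...,2]<.22);q=S[k]
    if len(q): print("roll",len(q),np.percentile(q,[3,50,97],axis=0).round(3).tolist())
E
```

```text
t 5.7167 stand [ 0.0002 -0.0185  0.1971] F [ 0.73 -1.19  0.52]
shift [-0.0115 -0.0001  0.0032] turn [ 0.22  0.16 -0.53] q [ 0.23  0.76 -0.4   1.53  0.35  0.91  0.1 ]
top mid [[20, 136], [24, 148], [28, 134], [29, 132], [31, 131], [32, 129], [34, 132], [35, 130], [37, 131], [38, 130], [40, 129], [42, 130], [43, 128], [44, 128], [49, 105]]
top edge [[20, 134], [22, 135], [24, 133], [26, 132], [27, 134], [29, 133], [31, 132], [32, 131], [34, 130], [35, 132], [37, 128], [39, 131], [40, 129], [41, 128], [43, 125], [44, 128], [46, 128]]
scene mid [[25, 132], [27, 135], [28, 143], [29, 135], [30, 133], [32, 135], [34, 128], [36, 128], [38, 131], [40, 128], [42, 127], [43, 115], [44, 129], [45, 130], [46, 126]]
scene edge [[20, 134], [22, 135], [24, 114], [25, 130], [26, 105], [27, 140], [29, 130], [32, 128], [35, 127], [36, 132], [38, 117], [40, 117], [41, 118], [42, 130], [43, 125], [44, 130], [46, 128]]
roll 107 [[-0.011, -0.05, 0.191], [0.01, -0.046, 0.208], [0.023, -0.042, 0.214]]
```

```bash
python3 - <<'E'
from h import *
b,d,c=grab("top"); S=st(pts(d,c))
k=(d>0)&(abs(S[...,0])<.029)&(S[...,1]>-.03)&(S[...,1]<.018)&(S[...,2]>.11)&(S[...,2]<.165)
q=S[k];print(len(q),np.polyfit(q[:,1],q[:,2],1))
for y in range(36,62,2):
    k=(d>0)&(abs(S[...,0])<.028)&(abs(S[...,1]*1000-y)<1)&(S[...,2]>.09)&(S[...,2]<.2)
    print(y,k.sum(),np.percentile(S[k][:,2],[5,50,95]).round(3))
cv2.imwrite("pics/t4.png",cv2.resize(b[150:300,260:460],None,fx=3.8,fy=3.8,interpolation=3))
E
```

```text
1165 [-0.24034361  0.13970834]
36 50 [0.13  0.131 0.133]
38 50 [0.129 0.131 0.132]
40 51 [0.128 0.13  0.132]
42 71 [0.101 0.129 0.131]
44 93 [0.101 0.104 0.13 ]
46 79 [0.101 0.104 0.13 ]
48 46 [0.1   0.102 0.103]
50 39 [0.1   0.102 0.103]
52 46 [0.101 0.102 0.103]
54 43 [0.1   0.102 0.103]
56 50 [0.098 0.1   0.103]
58 45 [0.097 0.099 0.102]
60 50 [0.094 0.098 0.101]
```

View pics/t4.png

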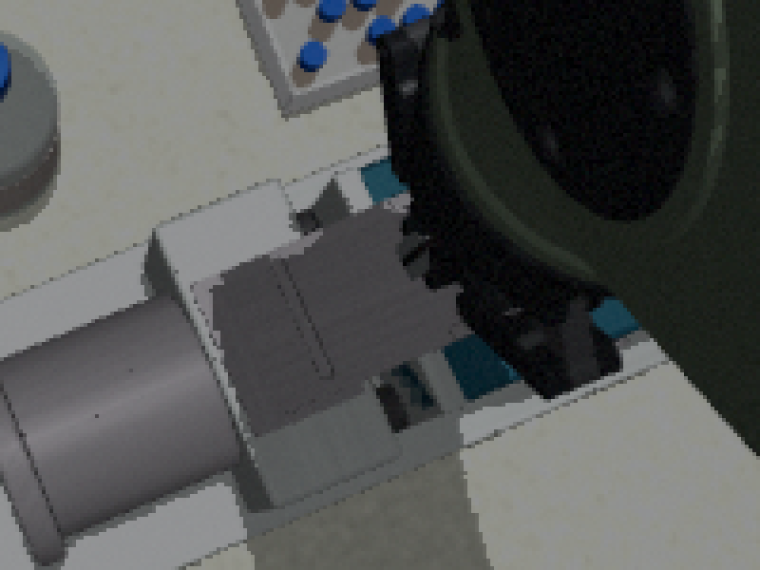

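The top view shows the claw plate over the keeper, its end at y≈45 mm, z≈0.129, which is about 10 mm higher than while pressed. It may have ridden up on release, so I'm measuring the slide by comparing the housing's edges with the start.

```bash
python3 - <<'E'
from h import *
b,d,c=grab("scene"); P=pts(d,c)
z0=np.load("scene0.npz")
for t,S,im,dd in(("start",st(z0["P"]),z0["im"],z0["d"]),("now",st(P),b,d)):
    im=im.astype(int); m=(dd>0)&(abs(S[...,2]-.0995)<.004)&(im[...,0]-im[...,2]>15)
    for lo,hi in((.03,.05),(-.05,-.035)):
        k=m&(S[...,0]>lo)&(S[...,0]<hi)&(S[...,1]<0)
        print(t,lo,k.sum(),np.percentile(S[k][:,1],[1,3,50,97,99]).round(4))
    k=(dd>0)&(abs(S[...,0])<.024)&(S[...,1]>-.1)&(S[...,1]<-.03)&(S[...,2]>.195)&(S[...,2]<.218)
    print("roll",k.sum(),np.percentile(S[k],[2,50,98],axis=0).round(4).tolist())
    k=(dd>0)&(abs(S[...,0]-.0)<.029)&(S[...,1]>.038)&(S[...,1]<.058)&(S[...,2]>.09)
    print("lip y/z",np.percentile(S[k],[2,50,98],axis=0).round(4).tolist())
rel((0,.01,.145))
E
```

```text
start 0.03 406 [-0.1717 -0.1702 -0.108  -0.0497 -0.0473]
start -0.05 157 [-0.1726 -0.1709 -0.1336 -0.0479 -0.0457]
roll 152 [[-0.023, -0.0679, 0.1956], [0.0002, -0.0615, 0.2106], [0.0236, -0.0578, 0.2149]]
lip y/z [[-0.0274, 0.0382, 0.0984], [0.0019, 0.0485, 0.1018], [0.0286, 0.0574, 0.1049]]
now 0.03 436 [-0.1611 -0.1587 -0.0946 -0.0357 -0.0336]
now -0.05 116 [-0.1606 -0.1592 -0.1338 -0.1046 -0.1041]
roll 90 [[-0.0085, -0.0512, 0.1957], [0.0123, -0.0453, 0.2095], [0.0238, -0.0417, 0.2145]]
lip y/z [[-0.027, 0.0384, 0.0984], [0.0012, 0.0451, 0.103], [0.0281, 0.0577, 0.1313]]
t 5.9167 stand [-0.0006 -0.0147  0.1932] F [-0.33 -0.59 -0.5 ]
shift [0.0246 0.0005 0.0482] turn [-0.05 -0.05 -0.33] q [ 0.22  0.77 -0.4   1.54  0.35  0.9   0.1 ]
```

The housing has moved in by about 14–15 mm (slide ≈0.0145) and stays there, so the lip is holding. The claw was dragged up a few millimetres by friction on the tab, though. I'll seat it again and back off along the plate this time.

Emit:
apply_moves:
  motion:
    - {"x": 0.025, "y": 0.0005, "z": 0.02, "rx": 0, "ry": 0, "rz": 0, "claw": 0}
    - {"x": 0.025, "y": 0.0005, "z": 0.04, "rx": 0, "ry": 0, "rz": 0, "claw": 0}
    - {"x": 0.025, "y": 0.0005, "z": 0.048, "rx": 0, "ry": 0, "rz": 0, "claw": 0}
    - {"x": 0.028, "y": 0.0005, "z": 0.052, "rx": 0, "ry": 0, "rz": 0, "claw": 0}
    - {"x": 0.031, "y": 0.0005, "z": 0.053, "rx": 0, "ry": 0, "rz": 0, "claw": 0}
    - {"x": 0.034, "y": 0.0005, "z": 0.054, "rx": 0, "ry": 0, "rz": 0, "claw": 0}
    - {"x": 0.034, "y": 0.0005, "z": 0.054, "rx": 0, "ry": 0, "rz": 0, "claw": 0}

```text
time_s: 6.5
ee_pos: [0.5581, -0.0164, 0.1401]
orientation: [1.755, 2.604, -0.003]
ft_force: [0.5, -9.7, -1.5]
gripper_width: 0.0001
gripper_force: 4.1
```

```bash
python3 - <<'E'
from h import *
rel((0,.02,.134))
E
```

```text
t 6.5 stand [-0.0002  0.0169  0.1401] F [-3.29 -9.17 -1.47]
shift [0.0031 0.0002 0.0061] turn [-0.04  0.14 -0.45] q [ 0.15  0.82 -0.36  1.65  0.39  0.74 -0.  ]
```

Emit:
apply_moves:
  motion:
    - {"x": 0.002, "y": 0, "z": 0.001, "rx": 0, "ry": 0, "rz": 0, "claw": 0}
    - {"x": 0.004, "y": 0, "z": 0.002, "rx": 0, "ry": 0, "rz": 0, "claw": 0}
    - {"x": 0.004, "y": 0, "z": 0.004, "rx": 0, "ry": 0, "rz": 0, "claw": 0}
    - {"x": 0.004, "y": 0, "z": 0.006, "rx": 0, "ry": 0, "rz": 0, "claw": 0}
    - {"x": 0.004, "y": 0, "z": 0.0075, "rx": 0, "ry": 0, "rz": 0, "claw": 0}
    - {"x": 0.004, "y": 0, "z": 0.0075, "rx": 0, "ry": 0, "rz": 0, "claw": 0}

```text
time_s: 7.0
ee_pos: [0.5571, -0.0138, 0.1332]
orientation: [1.755, 2.602, -0.004]
ft_force: [0.8, -14.9, 9.4]
gripper_width: -0.0003
gripper_force: 9.0
```

```bash
python3 - <<'E'
from h import *
rel((0,.02,.134))
E
```

```text
t 7.0 stand [-1.000e-04  1.970e-02  1.332e-01] F [ -4.93 -14.11   9.36]
shift [ 0.0003  0.0001 -0.0008] turn [-0.01  0.22 -0.52] q [ 0.14  0.83 -0.35  1.66  0.4   0.72 -0.02]
```

Emit:
apply_moves:
  motion:
    - {"x": -0.003, "y": 0, "z": 0, "rx": 0, "ry": 0, "rz": 0, "claw": 0}
    - {"x": -0.006, "y": 0, "z": -0.0007, "rx": 0, "ry": 0, "rz": 0, "claw": 0}
    - {"x": -0.009, "y": 0, "z": -0.002, "rx": 0, "ry": 0, "rz": 0, "claw": 0}
    - {"x": -0.013, "y": 0, "z": -0.004, "rx": 0, "ry": 0, "rz": 0, "claw": 0}
    - {"x": -0.016, "y": 0, "z": -0.008, "rx": 0, "ry": 0, "rz": 0, "claw": 0}
    - {"x": -0.02, "y": 0, "z": -0.04, "rx": 0, "ry": 0, "rz": 0, "claw": 0}
    - {"x": -0.038, "y": 0, "z": -0.06, "rx": 0, "ry": 0, "rz": 0, "claw": 0}
    - {"x": -0.038, "y": 0, "z": -0.06, "rx": 0, "ry": 0, "rz": 0, "claw": 0}

```text
time_s: 7.67
ee_pos: [0.5728, -0.0491, 0.1962]
orientation: [1.755, 2.6, 0.003]
ft_force: [-0.6, -0.7, 0.8]
gripper_width: -0.0002
gripper_force: 0.0
```

```bash
python3 - <<'E'
from h import *
b,d,c=grab("top"); S=st(pts(d,c))
k=(d>0)&(abs(S[...,0])<.029)&(S[...,1]>-.03)&(S[...,1]<.018)&(S[...,2]>.11)&(S[...,2]<.165)
q=S[k];print(len(q),np.polyfit(q[:,1],q[:,2],1))
for y in range(36,60,2):
    k=(d>0)&(abs(S[...,0])<.028)&(abs(S[...,1]*1000-y)<1)&(S[...,2]>.09)&(S[...,2]<.2)
    print(y,np.percentile(S[k][:,2],[5,50,95]).round(3))
b,d,c=grab("scene"); S=st(pts(d,c))
k=(d>0)&(abs(S[...,0])<.024)&(S[...,1]>-.1)&(S[...,1]<-.03)&(S[...,2]>.195)&(S[...,2]<.218)
print("roll",k.sum(),np.percentile(S[k],[2,50,98],axis=0).round(4).tolist())
rel((0,-.03,.192))
E
```

```text
1225 [-0.31890262  0.13618095]
36 [0.123 0.125 0.126]
38 [0.122 0.124 0.126]
40 [0.122 0.123 0.125]
42 [0.12  0.123 0.124]
44 [0.101 0.122 0.124]
46 [0.101 0.12  0.123]
48 [0.1   0.102 0.122]
50 [0.1   0.102 0.104]
52 [0.1   0.102 0.104]
54 [0.1   0.101 0.103]
56 [0.098 0.1   0.103]
58 [0.097 0.099 0.101]
roll 90 [[-0.0082, -0.0503, 0.1959], [0.0107, -0.0427, 0.2093], [0.0237, -0.0389, 0.2141]]
t 7.7667 stand [ 1.00e-04 -1.62e-02  1.93e-01] F [ 0.55 -0.43 -1.08]
shift [-0.0138 -0.      0.001 ] turn [ 0.06  0.03 -0.44] q [ 0.23  0.77 -0.4   1.54  0.35  0.9   0.09]
```

The claw is fully seated: slope −0.31, plate resting on the keeper. Now working out the lever arc, with the finger's lower corner running on the strap just inside the roll.

```bash
cat > arc.py <<'E'
from h import *
import sys
s=env.read_state(); p=st(s["ee_pos"]); rel((0,p[1],p[2]))
r=.066
for f in [1.66,1.5,1.35,1.2,1.05,.9,.75,.6,.45,.3,.2,.1,.05,0,-.03]:
    sl=.002+.0115*(1-np.cos(f))/1.09
    by=-.04-sl-r*np.cos(f)+.0025*np.sin(f); bz=.128+r*np.sin(f)+.0025*np.cos(f)
    cy=-.04-sl-.08*np.cos(f)+.006
    y=max(by,cy if f>1.3 else by)+.011
    print(f,"y %.4f z %.4f  dx %.4f dz %.4f"%(y,bz,y-p[1],p[2]-bz))
E
python3 arc.py
```

```text
t 7.7667 stand [ 1.00e-04 -1.62e-02  1.93e-01] F [ 0.55 -0.43 -1.08]
shift [-0.     -0.0001 -0.    ] turn [ 0.06  0.03 -0.44] q [ 0.23  0.77 -0.4   1.54  0.35  0.9   0.09]
1.66 y -0.0294 z 0.1935  dx -0.0131 dz -0.0005
1.5 y -0.0405 z 0.1940  dx -0.0242 dz -0.0010
1.35 y -0.0508 z 0.1929  dx -0.0345 dz 0.0000
1.2 y -0.0593 z 0.1904  dx -0.0431 dz 0.0026
1.05 y -0.0670 z 0.1865  dx -0.0507 dz 0.0065
0.9 y -0.0741 z 0.1813  dx -0.0578 dz 0.0117
0.75 y -0.0804 z 0.1748  dx -0.0642 dz 0.0182
0.6 y -0.0859 z 0.1673  dx -0.0697 dz 0.0257
0.45 y -0.0904 z 0.1590  dx -0.0742 dz 0.0340
0.3 y -0.0938 z 0.1499  dx -0.0776 dz 0.0431
0.2 y -0.0954 z 0.1436  dx -0.0792 dz 0.0494
0.1 y -0.0965 z 0.1371  dx -0.0802 dz 0.0559
0.05 y -0.0968 z 0.1338  dx -0.0806 dz 0.0592
0 y -0.0970 z 0.1305  dx -0.0808 dz 0.0625
-0.03 y -0.0971 z 0.1285  dx -0.0808 dz 0.0645
```

Emit:
apply_moves:
  motion:
    - {"x": -0.008, "y": 0, "z": 0, "rx": 0, "ry": 0, "rz": 0, "claw": 0}
    - {"x": -0.016, "y": 0, "z": -0.001, "rx": 0, "ry": 0, "rz": 0, "claw": 0}
    - {"x": -0.024, "y": 0, "z": -0.001, "rx": 0, "ry": 0, "rz": 0, "claw": 0}
    - {"x": -0.0345, "y": 0, "z": 0, "rx": 0, "ry": 0, "rz": 0, "claw": 0}
    - {"x": -0.043, "y": 0, "z": 0.0026, "rx": 0, "ry": 0, "rz": 0, "claw": 0}
    - {"x": -0.0505, "y": 0, "z": 0.0065, "rx": 0, "ry": 0, "rz": 0, "claw": 0}
    - {"x": -0.0505, "y": 0, "z": 0.0065, "rx": 0, "ry": 0, "rz": 0, "claw": 0}

```text
time_s: 8.35
ee_pos: [0.5898, -0.0938, 0.1845]
orientation: [-1.753, -2.604, 0.0]
ft_force: [-0.6, -0.0, -0.7]
gripper_width: -0.0003
gripper_force: 0.2
```

```bash
python3 arc.py
```

```text
t 8.35 stand [-0.0005 -0.0668  0.1845] F [-0.55  0.18 -0.74]
shift [ 0.      0.0005 -0.    ] turn [-0.07 -0.1  -0.41] q [ 0.3   0.82 -0.4   1.45  0.36  0.95  0.18]
1.66 y -0.0294 z 0.1935  dx 0.0375 dz -0.0090
1.5 y -0.0405 z 0.1940  dx 0.0264 dz -0.0095
1.35 y -0.0508 z 0.1929  dx 0.0161 dz -0.0085
1.2 y -0.0593 z 0.1904  dx 0.0075 dz -0.0059
1.05 y -0.0670 z 0.1865  dx -0.0001 dz -0.0020
0.9 y -0.0741 z 0.1813  dx -0.0072 dz 0.0032
0.75 y -0.0804 z 0.1748  dx -0.0136 dz 0.0097
0.6 y -0.0859 z 0.1673  dx -0.0191 dz 0.0171
0.45 y -0.0904 z 0.1590  dx -0.0236 dz 0.0255
0.3 y -0.0938 z 0.1499  dx -0.0270 dz 0.0346
0.2 y -0.0954 z 0.1436  dx -0.0286 dz 0.0409
0.1 y -0.0965 z 0.1371  dx -0.0296 dz 0.0474
0.05 y -0.0968 z 0.1338  dx -0.0300 dz 0.0507
0 y -0.0970 z 0.1305  dx -0.0302 dz 0.0540
-0.03 y -0.0971 z 0.1285  dx -0.0302 dz 0.0560
```

Emit:
apply_moves:
  motion:
    - {"x": -0.004, "y": 0, "z": 0.0, "rx": 0, "ry": 0, "rz": 0, "claw": 0}
    - {"x": -0.0075, "y": 0, "z": 0.003, "rx": 0, "ry": 0, "rz": 0, "claw": 0}
    - {"x": -0.011, "y": 0, "z": 0.0065, "rx": 0, "ry": 0, "rz": 0, "claw": 0}
    - {"x": -0.014, "y": 0, "z": 0.01, "rx": 0, "ry": 0, "rz": 0, "claw": 0}
    - {"x": -0.0165, "y": 0, "z": 0.0135, "rx": 0, "ry": 0, "rz": 0, "claw": 0}
    - {"x": -0.019, "y": 0, "z": 0.017, "rx": 0, "ry": 0, "rz": 0, "claw": 0}
    - {"x": -0.019, "y": 0, "z": 0.017, "rx": 0, "ry": 0, "rz": 0, "claw": 0}

```text
time_s: 8.93
ee_pos: [0.597, -0.1114, 0.1681]
orientation: [-1.754, -2.606, 0.001]
ft_force: [-0.5, -0.8, 0.3]
gripper_width: 0.0002
gripper_force: 0.0
```

```bash
python3 - <<'E'
from h import *
rel((0,0,.2))
b,d,c=grab("scene"); S=st(pts(d,c))
cv2.imwrite("pics/s5.png",cv2.resize(b[70:220,130:330],None,fx=3.8,fy=3.8,interpolation=3))
E
python3 arc.py|tail -9
```

```text
t 8.9333 stand [-0.0006 -0.0858  0.1681] F [-0.74 -0.54  0.35]
shift [ 0.0858 -0.     -0.0319] turn [-0.03  0.01 -0.4 ] q [ 0.32  0.85 -0.4   1.43  0.37  0.93  0.2 ]
0.75 y -0.0804 z 0.1748  dx 0.0050 dz -0.0065
0.6 y -0.0859 z 0.1673  dx -0.0005 dz 0.0010
0.45 y -0.0904 z 0.1590  dx -0.0050 dz 0.0094
0.3 y -0.0938 z 0.1499  dx -0.0084 dz 0.0185
0.2 y -0.0954 z 0.1436  dx -0.0100 dz 0.0248
0.1 y -0.0965 z 0.1371  dx -0.0111 dz 0.0313
0.05 y -0.0968 z 0.1338  dx -0.0114 dz 0.0346
0 y -0.0970 z 0.1305  dx -0.0116 dz 0.0379
-0.03 y -0.0971 z 0.1285  dx -0.0116 dz 0.0398
```

View pics/s5.png

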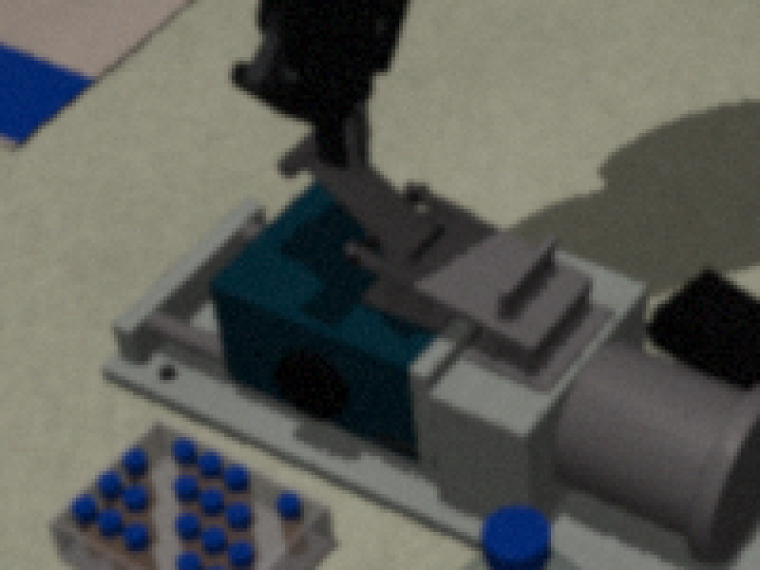

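The picture shows the lever at about 35° under the finger (roll at (290,160)), the claw still over the keeper and the housing drawn in. Continuing down.

Emit:
apply_moves:
  motion:
    - {"x": -0.003, "y": 0, "z": 0.005, "rx": 0, "ry": 0, "rz": 0, "claw": 0}
    - {"x": -0.005, "y": 0, "z": 0.0095, "rx": 0, "ry": 0, "rz": 0, "claw": 0}
    - {"x": -0.007, "y": 0, "z": 0.014, "rx": 0, "ry": 0, "rz": 0, "claw": 0}
    - {"x": -0.0085, "y": 0, "z": 0.0185, "rx": 0, "ry": 0, "rz": 0, "claw": 0}
    - {"x": -0.0095, "y": 0, "z": 0.023, "rx": 0, "ry": 0, "rz": 0, "claw": 0}
    - {"x": -0.0105, "y": 0, "z": 0.027, "rx": 0, "ry": 0, "rz": 0, "claw": 0}
    - {"x": -0.011, "y": 0, "z": 0.031, "rx": 0, "ry": 0, "rz": 0, "claw": 0}
    - {"x": -0.011, "y": 0, "z": 0.031, "rx": 0, "ry": 0, "rz": 0, "claw": 0}

```text
time_s: 9.65
ee_pos: [0.6007, -0.1208, 0.1368]
orientation: [-1.753, -2.605, 0.001]
ft_force: [-1.2, 0.7, 0.5]
gripper_width: 0.0003
gripper_force: 0.0
```

```bash
python3 arc.py|tail -6; python3 -c "
from h import *
rel((0,-.09,.25))"
```

```text
0.3 y -0.0938 z 0.1499  dx 0.0021 dz -0.0131
0.2 y -0.0954 z 0.1436  dx 0.0005 dz -0.0067
0.1 y -0.0965 z 0.1371  dx -0.0006 dz -0.0003
0.05 y -0.0968 z 0.1338  dx -0.0009 dz 0.0030
0 y -0.0970 z 0.1305  dx -0.0011 dz 0.0063
-0.03 y -0.0971 z 0.1285  dx -0.0011 dz 0.0083
t 9.65 stand [-0.0008 -0.0959  0.1368] F [-0.89  1.12  0.51]
shift [ 0.006   0.0006 -0.1132] turn [-0.06 -0.04 -0.37] q [ 0.33  0.9  -0.39  1.44  0.39  0.88  0.21]
```

Emit:
apply_moves:
  motion:
    - {"x": -0.001, "y": 0, "z": 0.002, "rx": 0, "ry": 0, "rz": 0, "claw": 0}
    - {"x": -0.001, "y": 0, "z": 0.004, "rx": 0, "ry": 0, "rz": 0, "claw": 0}
    - {"x": -0.001, "y": 0, "z": 0.006, "rx": 0, "ry": 0, "rz": 0, "claw": 0}
    - {"x": -0.001, "y": 0, "z": 0.006, "rx": 0, "ry": 0, "rz": 0, "claw": 0}
    - {"x": -0.001, "y": 0, "z": 0.006, "rx": 0, "ry": 0, "rz": 0, "claw": 0}

```text
time_s: 10.07
ee_pos: [0.6014, -0.1216, 0.1318]
orientation: [-1.754, -2.606, -0.0]
ft_force: [0.1, -0.9, 0.1]
gripper_width: -0.0
gripper_force: 0.0
```

```bash
python3 -c "
from h import *
rel((0,-.09,.25))"
```

```text
t 10.0667 stand [-0.0004 -0.097   0.1318] F [-0.3  -0.88  0.14]
shift [ 0.007   0.0003 -0.1182] turn [-0.   -0.01 -0.36] q [ 0.33  0.91 -0.38  1.44  0.4   0.87  0.2 ]
```

No force, so the lever has probably snapped flat already. I'll lift clear and look.

Emit:
apply_moves:
  motion:
    - {"x": 0.002, "y": 0, "z": -0.02, "rx": 0, "ry": 0, "rz": 0, "claw": 0}
    - {"x": 0.002, "y": 0, "z": -0.06, "rx": 0, "ry": 0, "rz": 0, "claw": 0}
    - {"x": 0.002, "y": 0, "z": -0.1, "rx": 0, "ry": 0, "rz": 0, "claw": 0}
    - {"x": 0.002, "y": 0, "z": -0.14, "rx": 0, "ry": 0, "rz": 0, "claw": 0}
    - {"x": 0.002, "y": 0, "z": -0.16, "rx": 0, "ry": 0, "rz": 0, "claw": 0}
    - {"x": 0.002, "y": 0, "z": -0.16, "rx": 0, "ry": 0, "rz": 0, "claw": 0}

```text
time_s: 10.57
ee_pos: [0.6019, -0.1197, 0.2966]
orientation: [1.751, 2.601, 0.005]
ft_force: [0.6, 0.3, -0.6]
gripper_width: -0.0004
gripper_force: 0.0
```

```bash
python3 - <<'E'
from h import *
rel((0,0,.3))
b,d,c=grab("scene"); S=st(pts(d,c))
cv2.imwrite("pics/s6.png",cv2.resize(b[70:220,130:330],None,fx=3.8,fy=3.8,interpolation=3))
im=b.astype(int)
k=(d>0)&(abs(S[...,2]-.0995)<.004)&(im[...,0]-im[...,2]>15)&(S[...,0]>.03)&(S[...,0]<.05)&(S[...,1]<0)
print("teal",np.percentile(S[k][:,1],[1,3,97,99]).round(4),"start [-.1717 -.1702 -.0497 -.0473]")
for y in range(-140,64,6):
    k=(d>0)&(abs(S[...,0])<.024)&(abs(S[...,1]*1000-y)<1.5)&(S[...,2]>.09)&(S[...,2]<.2)
    if k.sum(): print(y,(np.percentile(S[k][:,2],[5,50,95])*1000).astype(int),end="; ")
E
```

```text
t 10.5667 stand [ 0.0008 -0.0954  0.2966] F [ 0.7   0.02 -0.57]
shift [ 0.0954 -0.0014 -0.0037] turn [ 0.34  0.18 -0.39] q [ 0.34  0.73 -0.44  1.21  0.3   1.25  0.29]
teal [-0.1465 -0.1435 -0.0217 -0.0188] start [-.1717 -.1702 -.0497 -.0473]
-140 [ 97  99 100]; -134 [ 96  99 101]; -128 [ 97  99 109]; -122 [ 98 131 134]; -116 [ 98 129 133]; -110 [ 98 128 131]; -104 [ 98 123 130]; -98 [ 97 101 131]; -92 [ 98 127 130]; -86 [ 97 128 130]; -80 [ 99 129 132]; -74 [ 99 129 132]; -68 [100 129 130]; -62 [101 125 130]; -56 [101 129 131]; -50 [104 130 136]; -44 [102 131 136]; -38 [103 130 136]; -32 [101 124 135]; -26 [100 124 126]; -20 [100 124 126]; -14 [100 123 125]; -8 [ 96 123 125]; -2 [ 92 124 125]; 4 [100 125 126]; 10 [ 99 122 125]; 16 [101 138 145]; 22 [123 135 147]; 28 [111 124 125]; 34 [122 124 125]; 40 [102 123 125]; 46 [100 101 104]; 52 [100 102 103]; 58 [ 97  98 103];
```

View pics/s6.png

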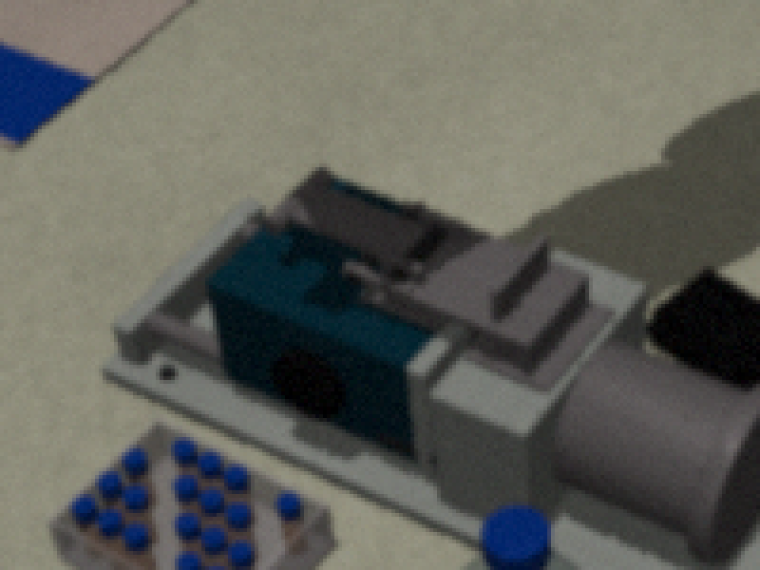

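The picture shows the lever flat, with its strap at z≈0.130 along its whole length, and the claw level on the keeper with its lip behind. The housing is about 27–28 mm further in than at the start (slide ≈0.002) and holding by itself. Handing in.

```bash
python3 -c "
from cell import env
print(env.finish_job())"
```

```text
the job is handed in; nothing more can be done
None
```

I latched the housing and handed the job in at about 10.6 s. The last picture shows the claw's lip behind the keeper, the lever flat, the housing drawn in to about 2 mm, and the arm clear of everything. The hand-in call did not return a verdict.

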